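Dim the bench light and hold the UV torch slantwise on the pearls

ROBOT

A 7-joint arm with a two-finger parallel gripper is mounted at the origin on a cart in front of the work surface, level with it; the furniture and walls round the work are solid. World frame = base frame: x ahead of the robot, y to its left, z up, the work surface at z = 0. Lengths are in m, angles in rad, forces in N, time in s.
With the tool pointing down it reaches from about 0.425 to 0.95 m from the base axis. Payload 4.7 kg.
Tool frame: the origin (TCP) lies between the finger pads; the fingertips stand 25 mm ahead of it and the grasp point (between the pads) lies 6 mm ahead of it; z points along the fingers, y is the line along which they close (so a half turn about z gives the same grasp; the last joint's range is limited). The gripper opens to 85 mm and grips with 20 to 120 N. Pads are 22 mm wide; open, the fingers measure 114 mm over their backs; the gripper's body (76 mm by 85 mm) begins 54 mm behind the grasp point. The pads swing forward as they close: fully open they stand 13 mm farther back than shut.
Start: joints at [1.181, 0.469, -0.049, 1.532, 0.024, 1.141, -0.082], TCP at [0.238, -0.632, 0.256] pointing down, gripper open.
Joint ranges: [-2.59, 2.59], [-0.33, 1.99], [-1.39, 1.29], [0.1, 2.45], [-1.04, 4.18], [0.21, 1.99], [-2.66, 2.66]. Speed limits (rad/s): [2.57, 2.57, 3.14, 3.14, 3.14, 3.14, 3.14].

INTERFACE

Orientations are given as a 3x3 rotation matrix whose columns are the frame's x, y, z axes.
In Python, from rig import * gives the robot as it stands. Calls block until the motion is done:
- movep(position, orientation): joint-space move of the TCP to a pose.
- move_l(position, attitude=None, feed=0.15, until_force=None): straight line of the TCP; attitude=None keeps the orientation; feed is the mean speed in m/s. With until_force (N) it stops when the force on the tool has changed by that much, and returns True; else False.
- move_joints(angles): joint-space move.
- command_gripper(opening, newtons=None): finger opening in m; newtons is the grip in N (None keeps the last); returns when the fingers have stopped.
- sleep(seconds).
- inverse_kinematics(position, orientation): joint angles nearest the present ones, or None.
- sense(): the state.
- camera(name): name is "scene" or "side" or "wrist"; returns (picture, depth): 400x640x3 uint8, red, green, blue; 400x640 float32, m along the optical axis (not along the pixel's ray), 0 where there is no reading.
- camera_params(name): a dict with "K" (3x3 intrinsics, pixels), "position" and "rotation" of the camera in the world; the wrist camera has in their place "tool_from_camera" (4x4, takes a point from camera to tool coordinates, whose origin is the TCP and whose axes are the flange's). Camera axes: x right, y down, z forward; pixel columns grow to the right and rows downward; lengths in m; the calibration is good to about 2 mm. A picture is of the moment at which its call begins: read the wrist's pose just before it. camera_params takes no time and is no camera call.
A pose or a line that the arm cannot do raises Unreachable and nothing moves.
- finish_job(): hands the job in; it is judged then, once.
The state is a dict: "time_s": time; "joint_pos": joint angles; "qd": joint speeds; "joint_efforts": joint torques, N m; "position": TCP position; "tcp_rot": TCP orientation; "wrist_force": force on the tool from outside, world axes, zero at the start; "ft_torque": the same for the moment, N m; "finger_gap": finger opening in m; "gripper_force": force on a finger pad.
Only numpy, scipy, OpenCV 4.12 (cv2) and the standard library are available. Lean on these libraries where they do the work, as an engineer would, in place of code of your own. Each camera call takes 0.05 s, during which the arm holds its last target. There are 200 camera calls.

TASK

Check how the pearls in the grey foam tray glow: first turn the bench light's dimmer knob anticlockwise as far as it goes (off), then draw the UV torch up out of its charging dock, tip it over to about halfway between upright and level and hold it raised, lens aimed at the middle of the pearl tray from about 12 cm away. Finish while still holding it so, the torch touching nothing but the gripper; do not shift the tray or the other things lying about.

Things in the scene. Friction and masses are not known exactly. Their poses are not given: they have to be found in the camera images.
- dimmer (a joint): turn of the dimmer knob, rad: 0 = off, its anticlockwise end stop (seen from above); grows clockwise to 4.7. It stays where it is left and turns stiffly (about 0.04 N m). It starts about 0.7 to 1.4 rad away from off, so one grasp can turn it home. The light it dims stands fixed at the back left (x over 0.69, y over 0.36), its bar 0.42 m up: keep clear of it
- dimmer_grip (a point): top of the black knob's grip bar, on its axis, 54 mm above the worktop; turns with the knob: z up, x along the bar to the white pointer. Bar 44 mm long (x), 14 wide, 24 high, on a 47 mm disc (its top 24 mm below this point), on a fixed white box 86 x 86 x 22 mm, where a red dot marks off
- dock: white charging dock, fixed to the worktop, foot 94 x 74 x 14 mm with an upright round cup of 45 to 58 mm outer diameter; origin at the centre of its underside, z up. The cup's mouth is 60 mm above the worktop, its floor 18 mm, its bore 35 mm wide
- uv_torch: bare aluminium torch with a dark tail cap and a violet ring, 0.11 kg, 127 mm long, standing lens down in the dock's cup, loose; origin at the centre of the lens face (18 mm above the worktop at the start), z along the axis to the tail (up at the start). Head 30 mm in diameter up to 30 mm, ribbed round barrel 25 mm in diameter from 40 to 124 mm; the top 85 mm stand out of the cup
- lens (a point): centre of the torch's lens face (same as its origin)
- beam (a point): point on the torch's axis 120 mm in front of the lens, where the beam is best; carried by the torch
- foam_tray: light grey rectangular tray with black slotted foam and pearls, 178 (x) x 150 (y) x 30 mm high, loose, 0.26 kg; origin at the centre of its underside, z up. This is the tray to be lit
- pearls (a point): middle of the pearl field of that tray, 20 mm above its underside
- brass_dish: brass four-lobed dish, 78 x 83 x 22 mm, on the left; a bystander, loose, leave it alone
- nippers: side cutters with green and blue grips, 44 x 117 x 11 mm, lying on the left; a bystander, loose, leave it alone
- ring_box: dark red ring box, 54 x 56 x 45 mm, at the back; a bystander, loose, leave it alone
- adhesive_bottle: white bottle with a brown cone cap, 29 mm across, 88 mm tall, at the back; a bystander, loose, leave it alone
- tape_roll: tan roll of tape, 62 mm across, 18 mm high, at the back on the right; a bystander, loose, leave it alone
- ring_mandrel: tapered steel ring mandrel with a wood handle, 264 mm long, 24 mm thick, lying on the right; a bystander, loose, leave it alone
- loupe: small eye loupe, 27 x 60 x 15 mm, lying on the right; a bystander, loose, leave it alone
Not all that is in view belongs to the job. What is shaped like the dock but pink is not meant.

How it is judged:
By the outcome, as a careful person would: the job done as asked, in the order asked, and still so for the second after the job is handed in, while the arm keeps its last pose, push and grip.
It also fails if it takes over 51 s, if anything falls off the work surface, if the arm or the gripper's body presses on something with over 40 N, if the wrist force passes 120 N, or if a joint passes its speed limit or range.

## Working session

There is one attempt and no reset: what is moved stays moved. The work goes in short steps, each a Python script; the robot and the scene stay as the last script left them, time stands still between calls to the robot, and variables do not carry over. Pictures are saved under pics/ and viewed, at most 10 in all, crops included, and the job is handed in when it is done.

```bash
mkdir -p pics; ls; cat > h.py <<'E'
from rig import *
import numpy as np, cv2
def save(n,f):
    p,d=camera(n); cv2.imwrite('pics/'+f+'.png',p[:,:,::-1]); np.save('pics/'+f+'.npy',d); return p,d
def world(n,d,u,v,z=None):
    c=camera_params(n);K=np.array(c['K']);R=np.array(c['rotation']);t=np.array(c['position'])
    r=np.linalg.inv(K)@[u,v,1]
    if z is None: return R@(r*d[v,u])+t
    r=R@r; return t+r*(z-t[2])/r[2]
E
python3 - <<'E'
from h import *
save('scene','scene0');save('side','side0')
for n in('scene','side','wrist'):print(n,camera_params(n))
s=sense();print(s['time_s'],s['wrist_force'],s['tcp_rot'])
E
```

```text
pics
scene {'K': array([[511.70824612,   0.        , 320.38561595],
       [  0.        , 511.70824612, 198.09931528],
       [  0.        ,   0.        ,   1.        ]]), 'position': array([-0.14665686, -1.1372069 ,  1.40666538]), 'rotation': array([[ 0.86146291, -0.37174695,  0.34595644],
       [-0.50754819, -0.60798343,  0.61053336],
       [-0.01662813, -0.70154141, -0.71243467]])}
side {'K': array([[432.82212754,   0.        , 314.75993023],
       [  0.        , 432.82212754, 200.18493719],
       [  0.        ,   0.        ,   1.        ]]), 'position': array([-0.14322788,  1.25520428,  0.67268796]), 'rotation': array([[-0.86071001, -0.22781541,  0.4552784 ],
       [-0.50885478,  0.35747672, -0.78312017],
       [ 0.01565541, -0.90570996, -0.42360875]])}
wrist {'K': array([[347.3314569 ,   0.        , 322.85319307],
       [  0.        , 347.3314569 , 203.74953782],
       [  0.        ,   0.        ,   1.        ]]), 'tool_from_camera': array([[-4.64544278e-04, -9.46655462e-01, -3.22247142e-01,
         8.46661438e-02],
       [ 9.99999785e-01, -5.88983224e-04,  2.88660458e-04,
        -5.79228705e-04],
       [-4.63060160e-04, -3.22246938e-01,  9.46655532e-01,
        -1.16120048e-01],
       [ 0.00000000e+00,  0.00000000e+00,  0.00000000e+00,
         1.00000000e+00]])}
0.1 [-1.04809358 -0.05952928 -0.61021072] [[ 9.35613504e-01  3.53025338e-01 -6.94063203e-04]
 [ 3.53026011e-01 -9.35612118e-01  1.61265337e-03]
 [-8.00664425e-05 -1.75384263e-03 -9.99998459e-01]]
```

View pics/scene0.png

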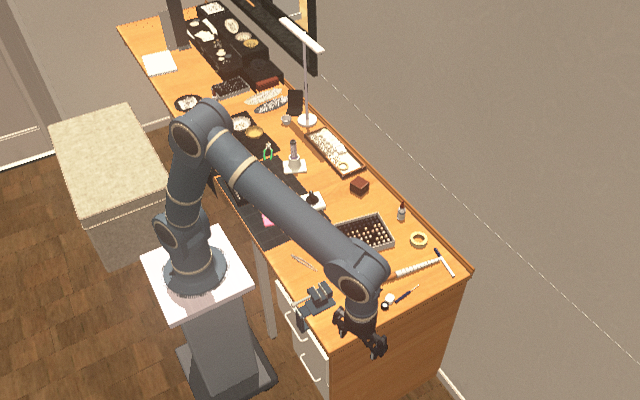

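View pics/side0.png

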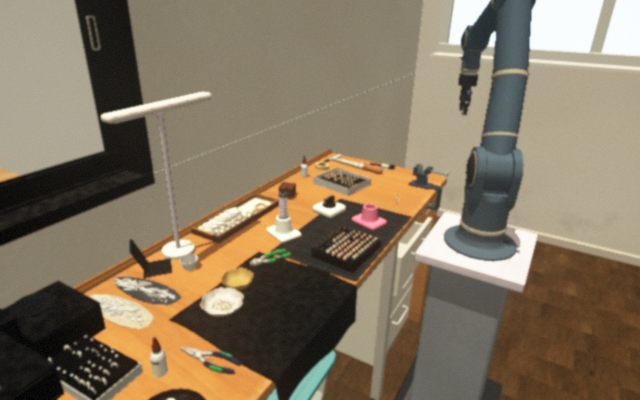

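Scene view: torch and dock at (293,160), knob box at (314,200) partly hidden by the arm, grey tray at (365,232). Side view: torch (283,210), dock foot (283,233), knob (330,205), grey tray (342,180), and the pink decoy at (370,217). Next I get rough positions, then look from the wrist camera.

```bash
python3 - <<'E'
from h import *
d=np.load('pics/side0.npy')
for u,v in[(283,195),(283,235),(330,200),(330,212),(342,180),(370,210),(345,250),(288,188),(304,165)]:print((u,v),world('side',d,u,v).round(3))
d=np.load('pics/scene0.npy')
for u,v in[(293,145),(294,170),(314,200),(368,230),(360,186),(402,212)]:print((u,v),world('scene',d,u,v).round(3))
E
```

```text
(283, 195) [0.529 0.287 0.139]
(283, 235) [0.518 0.307 0.015]
(330, 200) [0.49  0.062 0.043]
(330, 212) [0.467 0.102 0.02 ]
(342, 180) [ 0.568 -0.182  0.015]
(370, 210) [0.329 0.09  0.059]
(345, 250) [0.304 0.313 0.034]
(288, 188) [0.67  0.052 0.042]
(304, 165) [ 0.735 -0.163  0.051]
(293, 145) [0.536 0.276 0.119]
(294, 170) [0.52  0.25  0.013]
(314, 200) [0.491 0.037 0.041]
(368, 230) [ 0.593 -0.173  0.016]
(360, 186) [0.677 0.007 0.044]
(402, 212) [ 0.736 -0.18   0.037]
```

```bash
cat >> h.py <<'E'
DOWN=np.array([[1,0,0],[0,-1,0],[0,0,-1.]])
def wcam():
    s=sense();T=np.eye(4);T[:3,:3]=s['tcp_rot'];T[:3,3]=s['position']
    return T@np.array(camera_params('wrist')['tool_from_camera'])
KW=np.array(camera_params('wrist')['K'])
def wsave(f):
    T=wcam();p,d=save('wrist',f);np.save('pics/'+f+'T.npy',T);return p,d,T
def wpt(f,u,v,z=None):
    T=np.load('pics/'+f+'T.npy');r=np.linalg.inv(KW)@[u,v,1]
    if z is None: return T[:3,:3]@(r*np.load('pics/'+f+'.npy')[int(v),int(u)])+T[:3,3]
    r=T[:3,:3]@r; return T[:3,3]+r*(z-T[2,3])/r[2]
E
python3 - <<'E'
from h import *
P=[]
for i,p in enumerate([(0.62,-0.13,0.3),(0.54,0.05,0.30),(0.60,0.19,0.32)]):
    movep(p,DOWN);P.append(wsave('w%d'%i)[0]);s=sense();print(s['time_s'],s['joint_pos'].round(2) if hasattr(s['joint_pos'],'round') else s['joint_pos'],s['position'])
for i in(0,1,2):pass
cv2.imwrite('pics/m.png',np.vstack([np.hstack([cv2.resize(P[0],(400,250)),cv2.resize(P[2],(400,250))]),np.pad(P[1][40:390,:],((0,0),(0,160),(0,0)))])[:,:,::-1])
E
```

```text
2.4083 [ 0.36  0.39 -0.3   1.57  0.12  1.2  -1.53] [ 0.61975552 -0.13143272  0.29986552]
3.2667 [ 0.16  0.24 -0.39  1.78  0.1   1.14 -1.84] [0.54107315 0.04743654 0.2999355 ]
3.975 [-0.05  0.38 -0.44  1.55  0.17  1.25 -2.09] [0.60077955 0.18778979 0.31931509]
```

View pics/m.png

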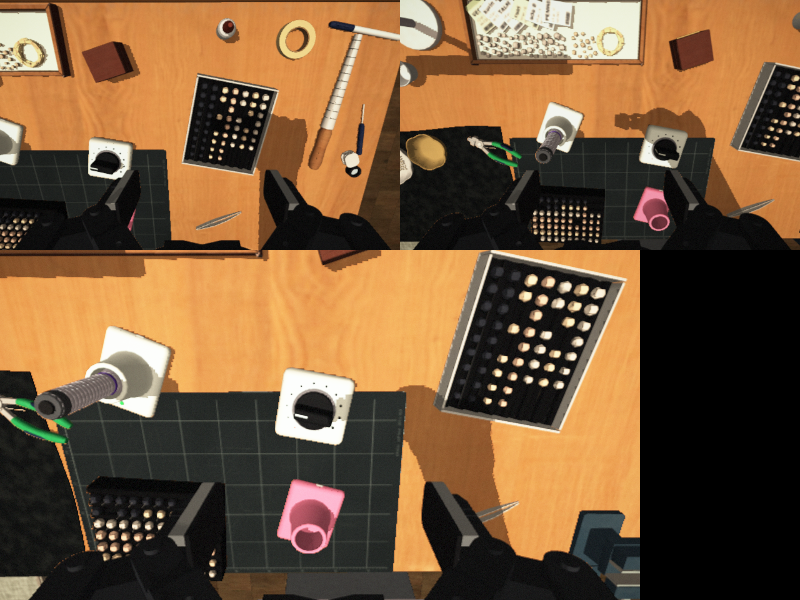

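Wrist pictures, full resolution: in w1 the knob is at about (315,200), the dock at about (135,160), the torch tail at about (50,195) and the grey tray centre at about (532,130). I'll enlarge these.

```bash
python3 - <<'E'
from h import *
g=lambda f,u,v,w,h,s:cv2.resize(cv2.imread('pics/%s.png'%f)[v:v+h,u:u+w],None,fx=s,fy=s,interpolation=cv2.INTER_CUBIC)
# knob w1 (265,150,100,75)x4 ; knob w2 ; torch w1; torch w2
a=g('w1',265,150,100,75,4); b=g('w2',375,190,100,75,4)
c=g('w1',20,100,160,120,2.5); d=g('w2',200,150,160,120,2.5)
cv2.imwrite('pics/c1.png',np.vstack([np.hstack([a,b]),np.hstack([c,d])]))
cv2.imwrite('pics/c2.png',g('w0',270,110,200,180,3.3))
E
```

```text
(no output)
```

View pics/c1.png

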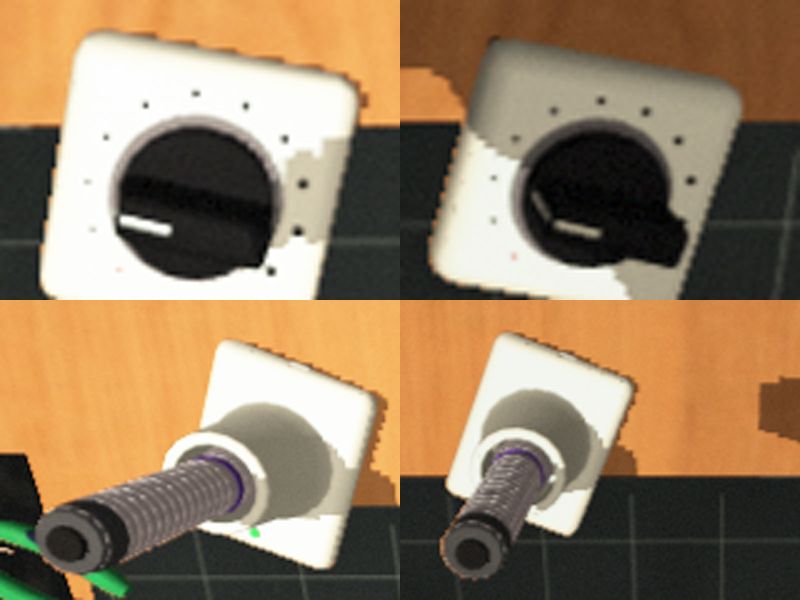

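View pics/c2.png

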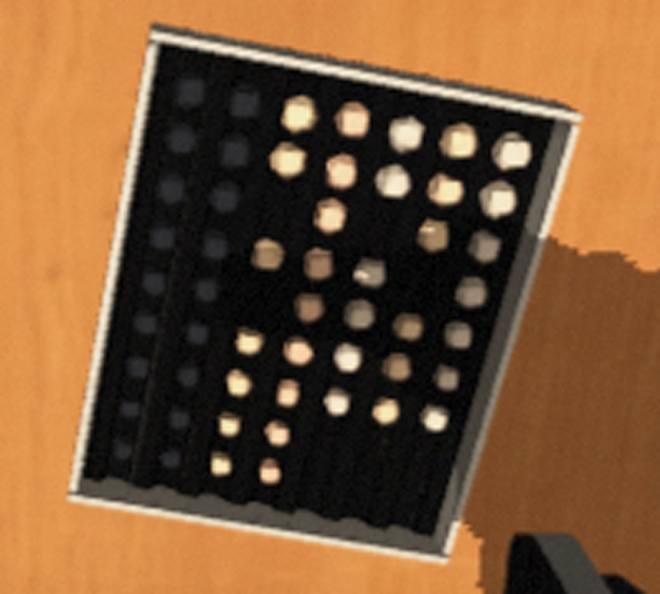

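The crops show the knob's pointer at left, with c1-a pointer running from (120,220) to (170,231) and the red dot at (120,270), so anticlockwise of it. The torch tail is at c (68,545) and d (472,553). The tray rim corners in c2 are (152,30), (580,117), (447,555) and (72,495), and the dark pearls fill the left columns, so the field's middle is the tray centre.

```bash
python3 - <<'E'
from h import *
A=lambda u,v:(265+u/4,150+v/4); B=lambda u,v:(375+(u-400)/4,190+v/4)
C=lambda u,v:(20+u/2.5,100+(v-300)/2.5); D=lambda u,v:(200+(u-400)/2.5,150+(v-300)/2.5)
E=lambda u,v:(270+u/3.3,110+v/3.3)
def tri(p,q):
    M=np.zeros((3,3));b=np.zeros(3);L=[]
    for f,x in(('w1',p),('w2',q)):
        T=np.load('pics/%sT.npy'%f);r=T[:3,:3]@np.linalg.inv(KW)@[*x,1];r/=np.linalg.norm(r);P=np.eye(3)-np.outer(r,r);M+=P;b+=P@T[:3,3]
    return np.linalg.solve(M,b).round(4)
print('ptr outer',tri(A(120,220),B(553,228)),'inner',tri(A(171,231),B(602,236)))
print('dot',tri(A(120,270),B(515,257)),wpt('w1',*A(120,270),.022),wpt('w2',*B(515,257),.022))
print('disc c',wpt('w1',*A(195,196),.03),wpt('w2',*B(595,193),.03))
print('tail',tri(C(68,545),D(472,553)),'ring',tri(C(237,484),D(527,462)),'cup mouth',tri(C(217,480),D(520,474)))
c=np.array([wpt('w0',*E(*x),.03) for x in[(152,30),(580,117),(447,555),(72,495)]]);print(c.round(3),c.mean(0),np.linalg.norm(c-np.roll(c,1,0),axis=1))
for f,R in(('w1',(265,150,100,75)),('w2',(375,190,100,75)),('w1',(0,150,180,70)),('w2',(200,150,160,120))):
    vv,uu=np.mgrid[R[1]:R[1]+R[3],R[0]:R[0]+R[2]]
    T=np.load('pics/%sT.npy'%f);d=np.load('pics/%s.npy'%f)[vv,uu].ravel()
    X=(T[:3,:3]@(np.linalg.inv(KW)@np.c_[uu.ravel(),vv.ravel(),np.ones(d.size)].T*d)).T+T[:3,3]
    for lo,hi in((.047,.06),(.13,.16)):
        m=(X[:,2]>lo)&(X[:,2]<hi)&(d>0);Y=X[m]
        if m.sum()>20:
            r=cv2.minAreaRect(Y[:,:2].astype(np.float32)*1000);print(f,lo,m.sum(),np.median(Y,0).round(4),np.percentile(Y[:,2],95).round(4),r)
E
```

```text
ptr outer [0.4999 0.0798 0.0533] inner [0.4979 0.0656 0.0555]
dot [0.4737 0.0827 0.0223] [0.4738357  0.08268996 0.022     ] [0.47341363 0.0827099  0.022     ]
disc c [0.4999678  0.05942265 0.03      ] [0.50015606 0.0609056  0.03      ]
tail [0.5376 0.2783 0.1404] ring [0.5358 0.2772 0.0426] cup mouth [0.5393 0.2759 0.0603]
[[ 0.67  -0.123  0.03 ]
 [ 0.641 -0.267  0.03 ]
 [ 0.473 -0.235  0.03 ]
 [ 0.499 -0.092  0.03 ]] [ 0.57050168 -0.17936143  0.03      ] [0.17356113 0.14669484 0.1709953  0.14549205]
w1 0.047 489 [0.4982 0.0609 0.0525] 0.0538 ((497.020263671875, 60.699092864990234), (44.21807861328125, 14.008756637573242), 76.2664794921875)
w2 0.047 407 [0.4985 0.0617 0.0525] 0.0539 ((497.2372131347656, 61.517852783203125), (44.223426818847656, 14.592438697814941), 75.6679916381836)
w1 0.047 907 [0.5459 0.2679 0.0565] 0.0591 ((539.6364135742188, 275.5587463378906), (45.560543060302734, 39.40605926513672), 19.983312606811523)
w1 0.13 852 [0.5401 0.2744 0.14  ] 0.1432 ((538.5772705078125, 277.56414794921875), (23.7064266204834, 23.966320037841797), 50.85237121582031)
w2 0.047 623 [0.5493 0.2715 0.0568] 0.0592 ((541.9802856445312, 277.05169677734375), (44.907283782958984, 38.9316520690918), 59.81154251098633)
w2 0.13 572 [0.5416 0.2774 0.1402] 0.1432 ((539.1668701171875, 278.4954528808594), (24.26690673828125, 23.416217803955078), 35.254024505615234)
```

```bash
cat >> h.py <<'E'
def down(deg):
    a=np.radians(deg);x=np.array([np.cos(a),np.sin(a),0]);z=np.array([0,0,-1.]);return np.c_[x,np.cross(z,x),z]
E
python3 - <<'E'
from h import *
c=np.array([.4985,.061])
command_gripper(.045,40)
movep([*c,.14],down(76));print(sense()['joint_pos'])
print(move_l([*c,.060],feed=.08,until_force=8),sense()['position'])
command_gripper(.0,40);s=sense();print(s['finger_gap'],s['gripper_force'],s['wrist_force'],s['ft_torque'])
b=np.array(s['position']);t0=np.array(s['ft_torque'])
for a in list(range(84,133,8))+list(range(134,150,2)):
    movep(b,down(a));s=sense();t=np.array(s['ft_torque'])
    print(a,t.round(3),np.array(s['wrist_force']).round(1))
    if a>132 and abs(t[2]-t0[2])>.6:break
r=np.array(s['tcp_rot']);print(np.degrees(np.arctan2(r[1,0],r[0,0])),s['time_s'],s['joint_pos'])
E
```

```text
[ 0.31256388  0.40741284 -0.64082274  2.02486637  0.33315522  0.81001844
 -0.76650453]
False [0.49893908 0.06110956 0.06044832]
0.013820859884049038 39.773778319358826 [-7.62529879  1.57458752  8.34997321] [ 0.30749479  1.55515267 -0.10571679]
84 [0.126 0.421 0.042] [-1.7  1.1  1.3]
92 [0.219 0.942 0.057] [-4.3  1.5  3.8]
100 [0.165 1.148 0.09 ] [-5.  -0.1  5.1]
108 [0.013 1.287 0.04 ] [-6.2  0.7  6.9]
116 [0.018 1.454 0.072] [-6.6  0.8  8.5]
124 [-0.072  1.592 -0.004] [-7.5 -0.2  9.1]
132 [-0.158  1.72  -0.002] [-9.  -0.4 10.5]
134 [-0.179  1.789  0.017] [-7.4 -0.8 10.5]
136 [-0.132  1.782 -0.717] [-8.  -0.2  8.8]
135.53465392924667 9.4333 [ 0.4234945   0.60497646 -0.81466853  2.07838742  0.6600646   0.74152046
 -0.02138298]
```

```bash
python3 - <<'E'
from h import *
b=[.4989,.0611,.0604]
movep(b,down(138));s=sense();print(s['ft_torque'],s['wrist_force']);r=np.array(s['tcp_rot']);print(np.degrees(np.arctan2(r[1,0],r[0,0])))
command_gripper(.045,40);move_l([*b[:2],.15],feed=.2)
movep([.54,.05,.30],DOWN);command_gripper(.06,60)
p,d,T=wsave('w3');print(sense()['time_s'],sense()['finger_gap'])
cv2.imwrite('pics/c3.png',np.vstack([cv2.resize(p[150:225,265:365],None,fx=4,fy=4,interpolation=2)])[:,:,::-1])
vv,uu=np.mgrid[150:225,265:365];dd=d[vv,uu].ravel()
X=(T[:3,:3]@(np.linalg.inv(KW)@np.c_[uu.ravel(),vv.ravel(),np.ones(dd.size)].T*dd)).T+T[:3,3]
m=(X[:,2]>.047)&(X[:,2]<.06);print(cv2.minAreaRect(X[m][:,:2].astype(np.float32)*1000))
# reach search
pe=np.array([.5705,-.179,.02])
lo=np.array([-2.59,-.33,-1.39,.1,-1.04,.21,-2.66]);hi=np.array([2.59,1.99,1.29,2.45,4.18,1.99,2.66])
for psi in range(-180,180,30):
  for roll in(0,90,180,270):
    ps,ro=np.radians([psi,roll]);z=np.array([np.cos(ps),np.sin(ps),-1])/2**.5
    x0=np.array([np.cos(ps),np.sin(ps),1])/2**.5;y0=np.cross(z,x0);x=np.cos(ro)*x0+np.sin(ro)*y0
    q=inverse_kinematics(pe-.212*z,np.c_[x,np.cross(z,x),z])
    if q is not None:print(psi,roll,np.round(q,2),'margin',np.min(np.minimum(q-lo,hi-q)).round(2))
E
```

```text
[ 0.10328113  3.37268239 -1.19646485] [-16.10134297   0.82606311  17.32048274]
137.4253017658716
12.8 0.05982574711623108
((496.6111145019531, 60.739593505859375), (14.32245922088623, 44.224159240722656), 43.93785858154297)
-150 0 [ 0.15  0.98 -0.43  1.04  0.59  1.95  1.85] margin 0.04
-150 90 [-0.04  0.94 -0.01  1.06  0.35  1.85  0.45] margin 0.14
-150 180 [ 0.13  0.97 -0.37  1.05  0.56  1.93 -1.27] margin 0.06
-150 270 [-0.09  0.94  0.1   1.07  0.29  1.83 -2.65] margin 0.01
-120 0 [ 0.32  0.98 -1.    1.41  1.05  1.96  1.85] margin 0.03
-120 90 [ 0.2   0.87 -0.73  1.42  0.91  1.82  0.37] margin 0.17
-120 180 [ 0.09  0.81 -0.51  1.43  0.8   1.72 -1.13] margin 0.27
-120 270 [-0.09  0.76 -0.21  1.44  0.65  1.61 -2.59] margin 0.07
-90 0 [ 0.41  0.89 -1.18  1.83  1.25  1.83  1.99] margin 0.16
-90 90 [ 0.31  0.75 -0.96  1.84  1.15  1.66  0.47] margin 0.33
-90 180 [ 0.07  0.61 -0.59  1.85  1.    1.44 -1.  ] margin 0.55
-90 270 [-0.14  0.55 -0.29  1.86  0.89  1.31 -2.49] margin 0.17
-60 0 [ 0.53  0.6  -1.18  2.24  1.4   1.4   2.2 ] margin 0.21
-60 90 [ 0.53  0.6  -1.18  2.24  1.4   1.4   0.
[... 441 characters left out ...]
margin 0.49
60 90 [ 1.01  0.59 -0.27  1.79 -0.69  1.11 -0.91] margin 0.35
60 180 [ 0.88  0.57 -0.08  1.8  -0.78  1.17 -2.4 ] margin 0.26
60 270 [ 1.34  0.7  -0.75  1.77 -0.38  1.    1.97] margin 0.64
90 0 [ 1.05  0.87 -0.63  1.36 -0.2   1.44  0.57] margin 0.55
90 90 [ 0.88  0.81 -0.33  1.37 -0.39  1.48 -0.84] margin 0.51
90 180 [ 0.73  0.78 -0.07  1.38 -0.54  1.53 -2.29] margin 0.37
90 270 [ 1.27  1.11 -1.19  1.34  0.23  1.47  1.79] margin 0.2
120 0 [ 0.82  1.07 -0.72  0.98  0.07  1.84  0.74] margin 0.15
120 90 [ 0.69  1.   -0.39  0.99 -0.14  1.83 -0.67] margin 0.16
120 180 [ 0.56  0.97 -0.08  1.   -0.33  1.85 -2.11] margin 0.14
120 270 [ 0.95  1.22 -1.19  0.96  0.4   1.91  2.08] margin 0.08
```

View pics/c3.png

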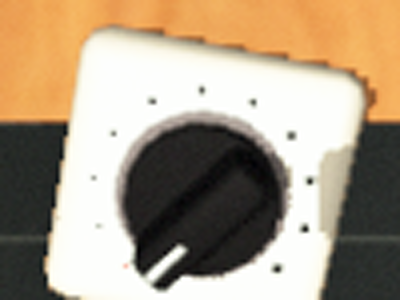

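Picture c3 shows the pointer at (165,265), next to the red dot at (125,266). The torque rise to 1.2 N·m marks the end stop, so the light is off. Next is the torch.

```bash
cat >> h.py <<'E'
def aim(psi,tilt=45.):
    ps,t=np.radians([psi,tilt]);h=np.array([np.cos(ps),np.sin(ps),0]);Z=np.array([0,0,1.])
    z=h*np.sin(t)-Z*np.cos(t);x=-(h*np.cos(t)+Z*np.sin(t));return np.c_[x,np.cross(z,x),z]
PE=np.array([.5705,-.179,.02])
E
python3 - <<'E'
from h import *
c=[.5385,.2775]
movep([*c,.21],down(90))
print(move_l([*c,.110],feed=.1,until_force=8),sense()['position'])
command_gripper(0,60);s=sense();print(s['finger_gap'],s['gripper_force'],s['wrist_force'],s['position'],s['time_s'])
move_l([*c,.28],feed=.12);s=sense();print(s['finger_gap'],s['gripper_force'],s['wrist_force'])
R=aim(-90);p=PE-.212*R[:,2]
movep(p+[0,.03,.08],R);s=sense();print(s['time_s'],s['position'],s['joint_pos'])
save('scene','s4');save('side','d4');p,d,T=wsave('w4')
a=cv2.imread('pics/s4.png')[110:260,260:460];b=cv2.imread('pics/d4.png')[100:250,230:430]
cv2.imwrite('pics/m4.png',np.vstack([np.hstack([cv2.resize(x,(400,300),interpolation=2) for x in(a,b)]),np.pad(cv2.resize(p[:,:,::-1],(480,300)),((0,0),(0,320),(0,0)))]))
E
```

```text
False [0.53892156 0.27789768 0.11072615]
0.023585036097036993 58.5698676109314 [-0.97863631 -1.34348126  3.24127413] [0.53868875 0.2776812  0.11056077] 15.3333
0.02392571758043352 58.57257664203644 [ 0.51966088 -0.42421752 -0.54849905]
18.0 [0.57068096 0.00216155 0.24995541] [-0.00979463  0.50087992 -0.53889174  1.77411321  0.89279018  1.51742982
 -0.88057132]
```

View pics/m4.png

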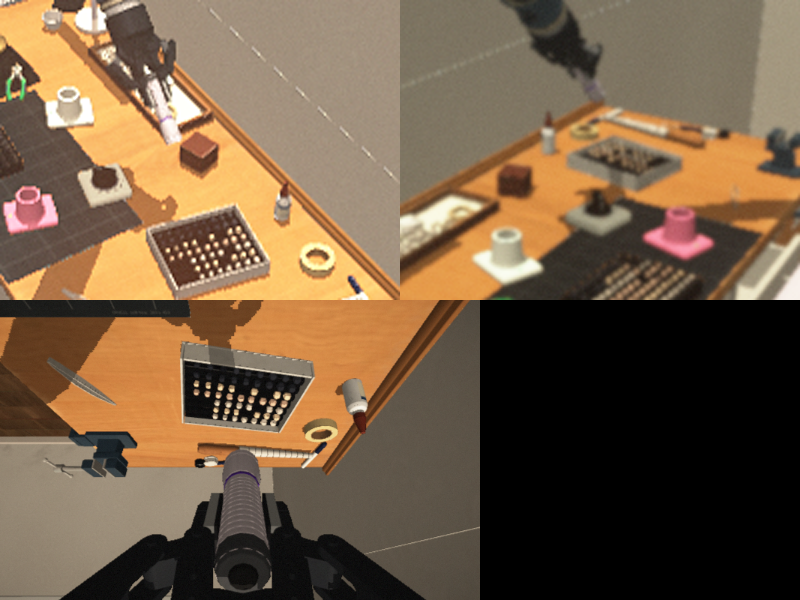

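The torch is held firmly and the tray has not moved. Next I fit the torch axis in the tool frame, re-measure the tray from depth, and go to the final pose.

```bash
python3 - <<'E'
from h import *
def cloud(f):
    T=np.load('pics/%sT.npy'%f);d=np.load('pics/%s.npy'%f).ravel();vv,uu=np.mgrid[:400,:640]
    X=(np.linalg.inv(KW)@np.c_[uu.ravel(),vv.ravel(),np.ones(d.size)].T*d).T;return X[d>0],T
X,T=cloud('w4');M=np.array(camera_params('wrist')['tool_from_camera']);Y=X@M[:3,:3].T+M[:3,3]
for z in np.arange(-.03,.1,.01):
    m=(abs(Y[:,1])<.0165)&(abs(Y[:,0])<.03)&(abs(Y[:,2]-z)<.004)
    if m.sum()>10:print(z.round(3),m.sum(),'xmax',np.percentile(Y[m,0],97).round(4),'y',np.percentile(Y[m,1],[2,98]).round(4))
m=(abs(Y[:,1])<.013)&(abs(Y[:,0])<.02);print('zmax',np.percentile(Y[m&(Y[:,2]<.11),2],99.5))
for f in('w0','w1','w4'):
    X,T=cloud(f);W=X@T[:3,:3].T+T[:3,3]
    m=(W[:,2]>.022)&(W[:,2]<.036)&(np.hypot(*(W[:,:2]-PE[:2]).T)<.125)
    r=cv2.minAreaRect(W[m][:,:2].astype(np.float32)*1000);print(f,m.sum(),r,np.percentile(W[m][:,2],90))
E
```

```text
-0.03 4296 xmax 0.0143 y [-0.0149  0.015 ]
-0.02 1482 xmax 0.0146 y [-0.0159  0.0158]
-0.01 1535 xmax 0.0143 y [-0.0155  0.0159]
0.0 983 xmax 0.0144 y [-0.0159  0.0158]
0.01 798 xmax 0.0143 y [-0.0158  0.0158]
0.02 607 xmax 0.0145 y [-0.0154  0.0154]
0.03 367 xmax 0.0145 y [-0.0106  0.0123]
0.04 321 xmax 0.0145 y [-0.011   0.0123]
0.05 334 xmax 0.0147 y [-0.0115  0.0121]
0.06 455 xmax 0.0164 y [-0.0133  0.0142]
0.07 213 xmax 0.0171 y [-0.0137  0.0135]
0.08 156 xmax 0.0171 y [-0.0131  0.0131]
0.09 139 xmax 0.0169 y [-0.0138  0.0133]
zmax 0.08890510731698184
w0 3301 ((569.0144653320312, -178.55279541015625), (149.07421875, 177.31764221191406), 79.11453247070312) 0.028552142971807193
w1 4739 ((568.99951171875, -178.95989990234375), (151.3555908203125, 177.26478576660156), 79.18538665771484) 0.028524337494470586
w4 3592 ((568.7584838867188, -178.21331787109375), (151.3043975830078, 177.15628051757812), 79.08361053466797) 0.02819151745415468
```

```bash
python3 - <<'E'
from h import *
PE=np.array([.569,-.1785,.02]);R=aim(-90);p=PE-.211*R[:,2]-.002*R[:,0]
move_l(p,R,feed=.08);sleep(.5);s=sense();Q=np.array(s['tcp_rot']);x=np.array(s['position'])
print(s['time_s'],x-p,'beam err',x+.211*Q[:,2]+.002*Q[:,0]-PE,np.degrees(np.arccos(-Q[2,2])),s['finger_gap'],s['gripper_force'],s['wrist_force'])
save('scene','s5');save('side','d5');p,d,T=wsave('w5')
a=cv2.imread('pics/s5.png')[110:260,260:460];b=cv2.imread('pics/d5.png')[100:250,230:430]
cv2.imwrite('pics/m5.png',np.vstack([np.hstack([cv2.resize(x,(400,300),interpolation=2) for x in(a,b)]),np.pad(cv2.resize(p[:,:,::-1],(480,300)),((0,0),(0,320),(0,0)))]))
E
```

```text
19.8667 [5.50891124e-06 1.79835900e-05 4.27172848e-05] beam err [2.34883493e-05 1.58325252e-05 4.48290574e-05] 45.00081871557336 0.023903796698780986 58.629979491233826 [-0.30810832  0.22585993 -1.42848647]
```

View pics/m5.png

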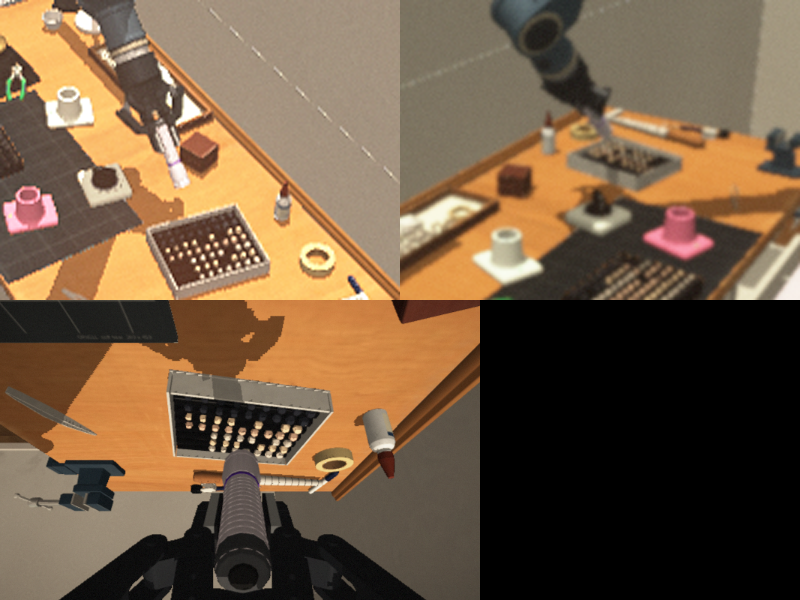

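The torch is held free at 45°, aimed at the middle of the grey tray (bottom picture, about (250,415)), and nothing has been disturbed. I'm handing the job in.

```bash
python3 -c "
from rig import *
print(finish_job())"
```

```text
the job is handed in; nothing more can be done
None
```

Job handed in at about 20 s: the dimmer is turned anticlockwise to its stop (the torque rose to 1.2 N·m there), and the UV torch is held free at 45°, its lens about 12 cm from the middle of the grey pearl tray, with nothing else seen to have moved.

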